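# Set a bench cramp to a two-board panel and pin its tail stop

## Robot

A 6-joint arm with a two-finger parallel gripper is mounted at the origin on a cart in front of the work surface, level with it; the furniture and walls round the work are solid. World frame = base frame: x ahead of the robot, y to its left, z up, the work surface at z = 0. Lengths are in m, angles in rad, forces in N, time in s.
With the tool pointing down it reaches from about 0.3 to 0.775 m from the base axis. Payload 14.6 kg.
Tool frame: the origin (TCP) lies midway between the tips of the shut fingers; the grasp point (between the pads) lies 19 mm behind it; z points along the fingers, y is the line along which they close (so a half turn about z gives the same grasp; the last joint's range is limited). The gripper opens to 94 mm and grips with 3 to 60 N. Pads are 16 mm wide; open, the fingers measure 119 mm over their backs; the gripper's body (75 mm by 177 mm) begins 78 mm behind the grasp point.
Start: joints at [-0.067, 0.3, 1.521, -0, 1.321, -0.067], TCP at [0.55, -0, 0.205] pointing down, gripper open.
Joint ranges: [-3.03, 3.03], [-0.79, 2.21], [0.23, 2.52], [-1.04, 4.18], [0, 3.07], [-2.55, 2.55]. Speed limits (rad/s): [2.22, 2.22, 2.57, 3.14, 3.14, 3.14].

## Interface

Orientations are given as a unit quaternion [x, y, z, w].
In Python, from cell import arm gives the robot as it stands.
- The arm moves only by the shell command python3 -m handwheel 'ROWS'. ROWS is a JSON object of lists of equal length, an entry for each row: "claw": the finger opening in m, from 0 to 0.094; "travel": the shift along the tool's x, y, z in m, a list of three; "dr": the turn, a rotation vector about the tool's x, y, z in rad, a list of three. A call has 1 to 8 rows; each row shifts and turns the commanded pose from where the row before left it, along the tool's axes as they then stand; what a row does not reach is not made up. A row lasts 1/8 s, in which the tool goes at most 62.5 mm and 10.7 degrees, less where a joint would pass 70% of its speed; a pose out of reach is approached as far as the arm can. A call is refused whole if a number of a shift passes 0.0625 or a number of a turn 0.188, either way. A call with a gripper value outside its range is refused whole. The fingers move at their own pace and stop on an object; the grip force is fixed at half the most. Time passes only in rows, so rows that do not move let the fingers close. It gives the time, the measured TCP pose, the force, the opening and the grip force at its end, in the units of the state.
- arm.get_obs(): the state, without advancing time (a new reading comes with each control period).
- arm.read_camera(name): name is "scene" or "side" or "wrist"; returns a dict with "frame" (420x560x3 uint8, red, green, blue), "vertical_fov" (degrees; the focal length in pixels is half the picture's height over the tangent of half this angle, whatever the lens; pixels are square), "cx", "cy" (the principal point, pixels), "pose" (4x4, takes a point from camera to world coordinates). Camera axes: x right, y down, z forward; pixel columns grow to the right and rows downward; lengths in m; the calibration is good to about 2 mm. A picture is of the moment at which its call begins. There is no depth.
- arm.finish_job(): hands the job in; it is judged then, once.
The state is a dict: "time": time; "qpos": joint angles; "joint_velocities": joint speeds; "joint_torque": joint torques, N m; "tcp_pos": TCP position; "orientation": TCP orientation; "wrist_force": force on the tool from outside, world axes, zero at the start; "wrist_torque": the same for the moment, N m; "opening": opening from 0.0 (shut) to 1.0 (fully open); "finger_force": force on a finger pad.
Only numpy, scipy, OpenCV 4.12 (cv2) and the standard library are available. Lean on these libraries where they do the work, as an engineer would, in place of code of your own. Each camera call takes 0.05 s, during which the arm holds its last target. There are 200 camera calls.

## Task

Set the blue bench cramp to the two loose boards lying in it: push its sliding tail stop towards the screw head until both boards are closed up tight between the jaws, then draw the stop back only as far as the first hole in the bar and lock it there with the steel pin from the wooden block, passed down through the stop's upper ear, the bar and the lower ear until its collar sits on the stop. The bar's hole is hidden under the stop, so feel for it gently with the pin and never force pin or boards (stay below about 40 N). Leave the boards closed up and flat, let go of the pin, and do not shift the tape measure, pencil, sanding block or brush.

Things in the scene. Friction and masses are not known exactly. Their poses are not given: they have to be found in the camera images.
- cramp: bench cramp, fixed: flat steel bar (40 wide, 10 thick, top at height 50 mm) in two notched wooden bearers, blue screw head at one end, blue tail stop sliding on it. Origin at bench height under the bar's centre line; y along the bar to the head. Bar holes: 13.5 mm, on the centre line, 50 mm apart; how far the bar is pushed through its bearers, and so their y, is not known
- head_face (a point): centre of the head pad's face that the boards bear on, 11 mm above the bar; axes as the cramp's (y points away from the boards). The pad is 56 mm wide, from 1 to 33 mm above the bar, and does not move
- tail_stop (a joint): sliding of the tail stop along the bar in m, growing away from the head: about 0 with the two boards closed up tight, limits -0.004 and 0.09; drags with about 2.5 N and stays where left. Counted from that tight place, the first bar hole comes under the stop's own hole after 4 to 44 mm of drawing back (differs each time), the next 50 mm later
- tail_face (a point): centre of the tail stop's upright jaw face that pushes the boards, 11 mm above the bar; axes as the cramp's. The jaw is 64 mm wide, 14 thick (towards -y), top 39 mm above the bar; behind it, 28 mm either side of the centre line, low ribs slope down to the ear within 34 mm of the face
- tail_hole (a point): centre of the hole in the tail stop's upper ear, on its top face (height 64 mm), 55 mm behind the jaw face; axes as the cramp's. The stop is a sleeve 64 wide, 92 long: upper ear 12 thick, 2 mm gap, bar 10, 2 mm gap, lower ear 10; both ears have a 13.5 mm hole on one vertical axis
- pin: steel pin upright in the wooden block, 90 g. Origin on its axis at the collar's underside, z up. Shank 12 mm diameter, 48 mm long below the origin, the last 7 mm tapered to 9 mm; collar 22 mm diameter, 4 thick; above it a flat eye tab to grip, 12 mm thick along the pin's x, 26 wide along its y, top 36 mm above the origin
- pin_block: dark wooden block 52 x 52 x 56 mm, fixed to the bench, with one vertical 15 mm through hole in the middle of its top in which the pin stands with its collar on the block. Origin at the centre of its underside
- board_head: loose board of bare wood, 45 x 120 x 22 mm, lying flat across the bar next to the screw head; origin at the centre of its underside, x across the 45 mm width (along the bar), y along its length
- board_tail: the second loose board, same size and axes, lying next to the tail stop
- tape_measure: yellow tape measure, 38 x 102 x 65 mm, not to be shifted; origin at the centre of its underside
- pencil: flat red carpenter's pencil, 12 x 158 x 8 mm, not to be shifted; origin at the centre of its underside
- sanding_block: cork sanding block, 60 x 111 x 30 mm, not to be shifted; origin at the centre of its underside
- brush: dusting brush with wooden handle, 42 x 192 x 15 mm, not to be shifted; origin at the centre of its underside
Not all that is in view belongs to the job. Of the things shaped like the pin, the steel one is meant.

How it is judged:
On the way, in this order (a step that is already met when the one before it is completed fails the run):
1. the tail stop has closed both boards up tight against the head (jaw opening under 93.5 mm for 90 mm of board) (y of tail_face in the frame of head_face above -0.0935 m), for 0.2 s.
2. the stop is drawn back and the pin is home through both ears and the bar (z of pin in the frame of tail_hole below 0.003 m and horizontal distance between pin and tail_hole below 0.004 m), for 0.2 s.
At the end, for the whole second after the job is handed in: The pin stands upright and released, collar within 3 mm of the ear, axis within 4 mm of the hole's; jaws under 140 mm apart (first hole behind the closed boards); boards flat on the bar, head board within 5 mm of the pad, tail board within 6 mm of its tight place (all of step 2 and angle between each of pin, board_head, board_tail's own z axis and vertical below 0.1 rad and linear speed of pin below 0.02 m/s and y of tail_face in the frame of head_face above -0.14 m and y of board_head in the frame of head_face above -0.0275 m and y of board_tail in the frame of head_face above -0.0735 m and z of board_head in the frame of cramp between 0.045 and 0.055 m and z of board_tail in the frame of cramp between 0.045 and 0.055 m); the robot touches nothing.
It fails at once if the pin is forced: more than 40 N between the pin and the cramp (bar, tail stop or head) (contact force between pin and cramp above 40 N).
It fails at once if a board is forced: more than 40 N between it and the cramp (contact force between any of board_tail, board_head and cramp above 40 N).
It fails at once if tape measure, pencil, sanding block or brush is shifted by more than 20 mm (distance of any of tape_measure, pencil, sanding_block, brush from where it was at the start of the episode above 0.02 m).
It also fails if it takes over 72 s, if anything falls off the work surface, if the arm or the gripper's body presses on something with over 40 N, if the wrist force passes 120 N, or if a joint passes its speed limit or range.

## Working session

There is one attempt and no reset: what is moved stays moved. The work goes in short steps, Python scripts to look and compute and a shell command to move; the robot and the scene stay as the last step left them, time stands still between calls to the robot, and variables do not carry over. Pictures are saved under pics/ and viewed, at most 10 in all, crops included, and the job is handed in when it is done.

```bash
mkdir -p pics
cat > h.py <<'E'
import numpy as np, cv2
from cell import arm
def snap(n,tag):
    c=arm.read_camera(n); cv2.imwrite(f'pics/{tag}.png',c['frame'][:,:,::-1]); np.savez(f'pics/{tag}.npz',pose=c['pose'],f=210/np.tan(np.radians(c['vertical_fov'])/2),cx=c['cx'],cy=c['cy'],im=c['frame']); return c
def ray(tag,u,v):
    d=np.load(f'pics/{tag}.npz'); P=d['pose']; r=P[:3,:3]@np.array([(u-d['cx'])/d['f'],(v-d['cy'])/d['f'],1]); return P[:3,3],r/np.linalg.norm(r)
def onz(tag,u,v,z):
    o,r=ray(tag,u,v); return o+r*(z-o[2])/r[2]
def tri(*obs):
    A=np.zeros((3,3));b=np.zeros(3)
    for t,u,v in obs:
        o,r=ray(t,u,v); M=np.eye(3)-np.outer(r,r); A+=M;b+=M@o
    p=np.linalg.solve(A,b); return p
E
python3 - <<'E'
from h import *
ims=[]
for n in ('scene','side','wrist'):
    c=snap(n,n+'0'); print(n,c['vertical_fov'],c['cx'],c['cy'],c['pose'].round(3).tolist())
print(arm.get_obs())
E
```

```text
scene 53.80722780951245 288.0673974377742 209.53830403668948 [[0.834, -0.302, 0.462, 0.072], [-0.552, -0.463, 0.694, -0.781], [0.005, -0.834, -0.552, 0.643], [0.0, 0.0, 0.0, 1.0]]
side 42.84773471870614 294.6060440964371 209.34704546396046 [[-0.991, -0.09, 0.102, 0.409], [-0.134, 0.543, -0.829, 1.139], [0.019, -0.835, -0.55, 0.886], [0.0, 0.0, 0.0, 1.0]]
wrist 60.5464310149749 279.44679601967914 211.23657646543404 [[1.0, -0.001, -0.002, 0.551], [-0.002, -0.962, -0.274, 0.079], [-0.002, 0.274, -0.962, 0.385], [0.0, 0.0, 0.0, 1.0]]
{'time': 0.15, 'qpos': array([-6.66103400e-02,  3.00331641e-01,  1.52140322e+00, -7.23714287e-06,
        1.32070791e+00, -6.66191620e-02]), 'joint_velocities': array([-0.00139773, -0.00128448, -0.00217415, -0.00068685, -0.0011851 ,
       -0.00020299]), 'joint_torque': array([-2.50185103e-04, -5.31960297e+01, -3.52822959e+01,  7.07691838e-02,
        2.35654798e-02, -3.66386917e-05]), 'tcp_pos': array([5.49811617e-01, 2.04453788e-06, 2.05038077e-01]), 'orientation': array([ 7.07102964e-01,  7.07110471e-01, -2.82526872e-04, -3.17594320e-04]), 'wrist_force': array([-0.5522763 , -0.35303972, -0.94144383]), 'wrist_torque': array([-0.04284099, -0.05524414, -0.04467168]), 'finger_force': 0.0, 'opening': 0.9980638831550316}
```

View pics/scene0.png

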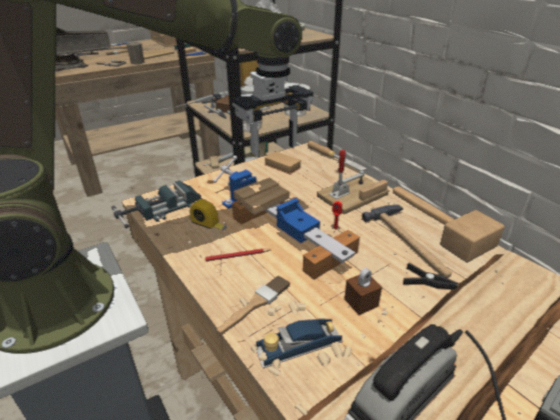

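View pics/wrist0.png

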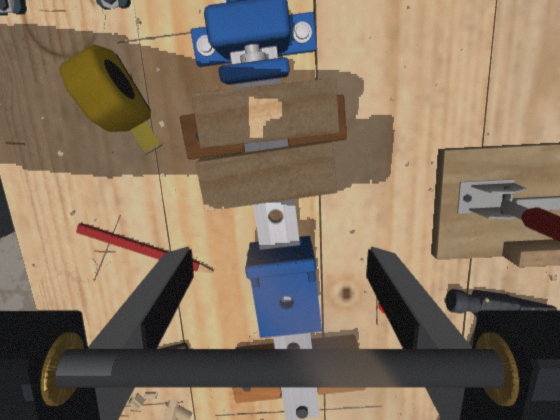

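View pics/side0.png

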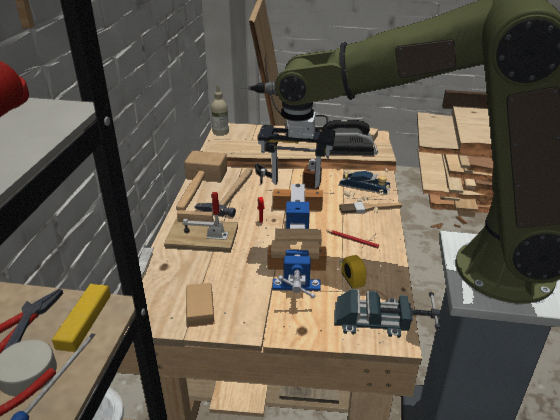

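The wrist view shows the bar running nearly along world y. The stop's hole is at (287,301), with bar holes at (275,215), (293,348) and (302,412). The boards sit askew at about (265,180) and (265,112), and the head pad is at about (255,72). The scene view shows the steel pin in its block at (365,280), and the red decoy at (337,212). The side view shows the pin at about (311,170).

Run:
```python
from h import *
w='wrist0'
im=np.load('pics/wrist0.npz')['im']
hsv=cv2.cvtColor(im,cv2.COLOR_RGB2HSV)
def darkc(u,v,r=11):
    p=cv2.cvtColor(im,cv2.COLOR_RGB2GRAY)[v-r:v+r+1,u-r:u+r+1].astype(float)
    m=(p<np.median(p)*0.72).astype(np.uint8); n,l,s,c=cv2.connectedComponentsWithStats(m)
    k=min(range(1,n),key=lambda i:np.hypot(*(c[i]-r))-0.05*s[i,4]); return c[k]+[u-r,v-r],s[k]
for nm,(u,v),z in [('h1',(275,215),.05),('stop',(287,301),.064),('h2',(293,348),.05),('h3',(302,412),.05)]:
    try:
        c,s=darkc(u,v,min(11,419-v)); print(nm,c.round(1),s,onz(w,*c,z).round(4))
    except Exception as e: print(nm,e)
b=cv2.inRange(hsv,(100,120,30),(125,255,255)); n,l,s,c=cv2.connectedComponentsWithStats(b)
for i in range(1,n):
    if s[i,4]>300: print('blue',s[i],c[i].round(0))
print('pin tri',tri(('scene0',366,271),('side0',312,163)))
sc=cv2.imread('pics/scene0.png')[240:330,320:410]; sd=cv2.imread('pics/side0.png')[140:230,265:355]; wr=cv2.imread('pics/wrist0.png')[40:380,170:370]
o=np.zeros((600,800,3),np.uint8)
o[:300,:300]=cv2.resize(sc,(300,300),interpolation=2);o[300:,:300]=cv2.resize(sd,(300,300),interpolation=2)
o[:,310:310+353]=cv2.resize(wr,(353,600),interpolation=2)
cv2.imwrite('pics/crop1.png',o)
```

```text
h1 [275.2 216.1] [  4   6  15  13 156] [ 0.5457 -0.0213  0.05  ]
stop [287.3 303.8] [ 5 11 12  7 40] [ 0.5576 -0.1086  0.064 ]
h2 [283.8 352. ] [ 0 13  7  7 21] [ 0.5543 -0.1758  0.05  ]
h3 [301.9 408.3] [ 2  2 10  4 29] [ 0.5751 -0.2514  0.05  ]
blue [ 191    0  125   66 4999] [251.  28.]
blue [ 219   58   70   25 1214] [254.  70.]
blue [ 247  237   72  100 4548] [287. 292.]
pin tri [ 0.54354818 -0.34895213  0.08239504]
```

View pics/crop1.png

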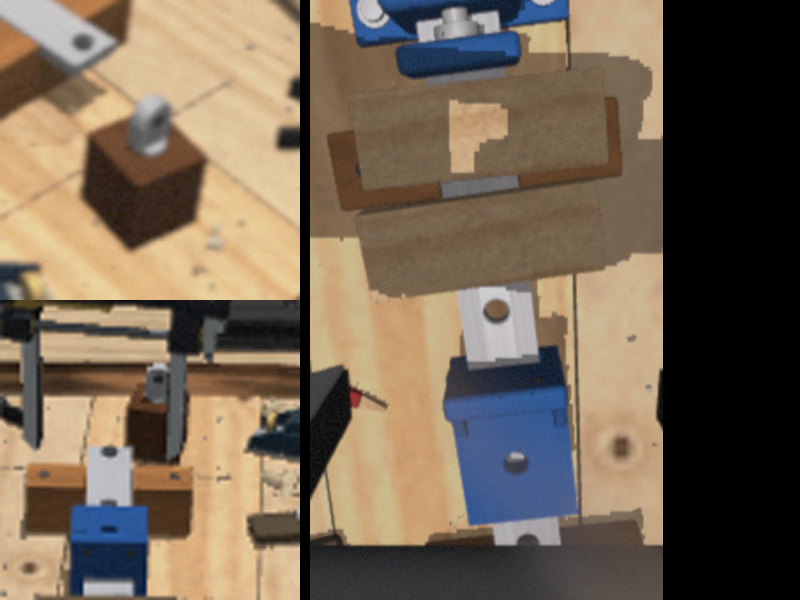

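Run:
```python
from h import *
w='wrist0'
print('h1',onz(w,275.2,216.1,.05)); s=onz(w,286.7,301.2,.064); print('stop',s)
for c,z in [((443,400),.089),((566,390),.089),((466,522),.064),((576,512),.064),((413,77),.051),((519,62),.051),((445,403),.089)]:
    u,v=170+(c[0]-310)/1.765,40+c[1]/1.765; print(c,onz(w,u,v,z).round(4))
print('redtop',tri(('scene0',337,203),('side0',260,197)),'stop hole 2view?',tri(('wrist0',286.7,301.2),('side0',265+109/3.333,140+(529-300)/3.333)))
print('pintop',tri(('scene0',320+152/3.33,240+95/3.33),('side0',265+157/3.33,140+64/3.33)))
for (u,v) in [(132,249),(204,160),(83,199),(90,134),(152,180)]: print('blk scene',(u,v),onz('scene0',320+u/3.333,240+v/3.333,0).round(3),onz('scene0',320+u/3.333,240+v/3.333,0.056).round(3))
```

```text
h1 [ 0.54574131 -0.02123201  0.05      ]
stop [ 0.5569589  -0.10573402  0.064     ]
(443, 400) [ 0.5194 -0.0567  0.089 ]
(566, 390) [ 0.5815 -0.0513  0.089 ]
(466, 522) [ 0.528  -0.1455  0.064 ]
(576, 512) [ 0.5919 -0.1389  0.064 ]
(413, 77) [0.5054 0.1003 0.051 ]
(519, 62) [0.5579 0.1072 0.051 ]
(445, 403) [ 0.5203 -0.0583  0.089 ]
redtop [ 0.66217653 -0.11843886  0.08219033] stop hole 2view? [ 0.55519759 -0.10761311  0.06140338]
pintop [ 0.54181459 -0.35102371  0.09318316]
blk scene (132, 249) [ 0.519 -0.376  0.   ] [ 0.48  -0.411  0.056]
blk scene (204, 160) [ 0.61  -0.344  0.   ] [ 0.563 -0.382  0.056]
blk scene (83, 199) [ 0.521 -0.327  0.   ] [ 0.482 -0.367  0.056]
blk scene (90, 134) [ 0.563 -0.284  0.   ] [ 0.52  -0.327  0.056]
blk scene (152, 180) [ 0.569 -0.339  0.   ] [ 0.526 -0.377  0.056]
```

```bash
python3 -m handwheel '{"claw":[0.094,0.094,0.094,0.094,0.094],"travel":[[0,0,0],[-0.05,-0.005,0],[-0.034,0,0.05],[0,0,0.04],[0,0,0]],"dr":[[0,0,-0.115],[0,0,0],[0,0,0],[0,0,0],[0,0,0]]}'
python3 - <<'E'
from h import *
c=snap('wrist','wrist1'); print(arm.get_obs()['tcp_pos'])
E
```

```text
time: 0.78
tcp_pos: [0.5532, -0.084, 0.113]
orientation: [0.666, 0.746, -0.001, -0.002]
wrist_force: [-1.1, 0.3, 1.1]
opening: 0.999
finger_force: 0.0
[ 0.55440975 -0.08385691  0.11538744]
```

View pics/wrist1.png

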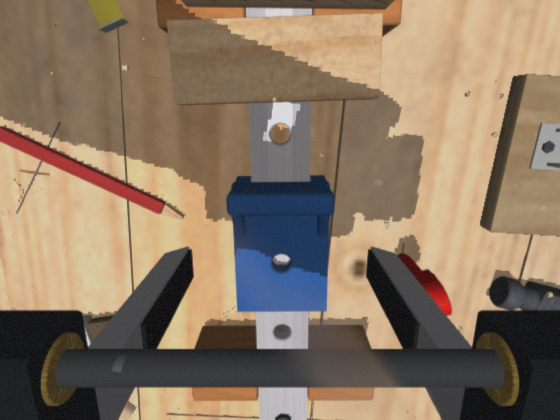

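The stop is square and centred between the fingers: its hole is at (282,259), and bar holes show at (280,132) and (282,331). Next I go down and grip the sleeve.

```bash
python3 -c "
from h import *
for u,v,z in [(280,132,.05),(282,259,.064),(282,331,.05)]: print(onz('wrist1',u,v,z))"
python3 -m handwheel '{"claw":[0.094,0.094,0.094,0.06,0.06,0.06,0.06,0.06],"travel":[[0,0,0.04],[0,0,0.038],[0,0,0],[0,0,0],[0,0,0],[0,0,0],[0,0,0],[0,0,0]],"dr":[[0,0,0],[0,0,0],[0,0,0],[0,0,0],[0,0,0],[0,0,0],[0,0,0],[0,0,0]]}'
```

```text
[ 0.54625141 -0.01996934  0.05      ]
[ 0.55719757 -0.10381161  0.064     ]
[ 0.56477515 -0.16968163  0.05      ]
time: 1.82
tcp_pos: [0.5537, -0.0842, 0.0383]
orientation: [0.665, 0.747, -0.001, -0.001]
wrist_force: [-11.5, -2.0, 11.6]
opening: 0.68
finger_force: 30.2
```

```bash
python3 -m handwheel '{"claw":[0.06,0.06,0.06,0.06,0.06,0.06],"travel":[[0,-0.001,-0.001],[0.01,0,0],[0.01,0,0],[0.01,0,0],[0.01,0,0],[0,0,0]],"dr":[[0,0,0],[0,0,0],[0,0,0],[0,0,0],[0,0,0],[0,0,0]]}'
python3 -m handwheel '{"claw":[0.06,0.06,0.06,0.06],"travel":[[0.006,0,0],[0.006,0,0],[0.004,0,0],[0,0,0]],"dr":[[0,0,0],[0,0,0],[0,0,0],[0,0,0]]}'
python3 -c "
from h import *
c=snap('wrist','wrist2'); snap('side','side2')"
```

```text
time: 2.58
tcp_pos: [0.5485, -0.0432, 0.0383]
orientation: [0.665, 0.747, -0.0, -0.001]
wrist_force: [-5.6, 1.7, -1.1]
opening: 0.68
finger_force: 30.0
time: 3.08
tcp_pos: [0.5466, -0.0279, 0.0383]
orientation: [0.665, 0.747, -0.0, -0.001]
wrist_force: [-7.6, 1.2, -0.3]
opening: 0.678
finger_force: 30.0
```

View pics/wrist2.png

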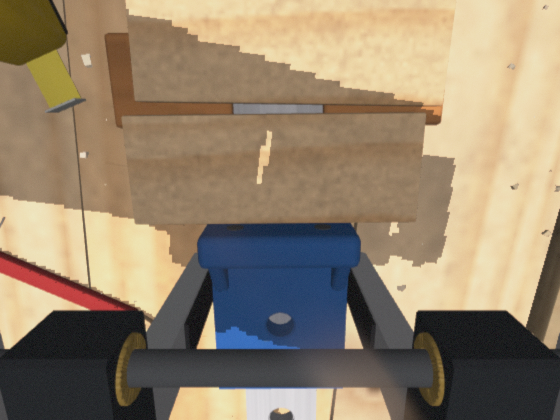

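The tail board now touches the jaw. About 8 mm is left between the boards (rows 103–115), plus whatever gap there is at the head.

```bash
python3 -m handwheel '{"claw":[0.06,0.06,0.06,0.06],"travel":[[0.003,0,0],[0.003,0,0],[0.002,0,0],[0,0,0]],"dr":[[0,0,0],[0,0,0],[0,0,0],[0,0,0]]}'
python3 -m handwheel '{"claw":[0.06,0.06,0.06],"travel":[[0.002,0,0],[0.002,0,0],[0,0,0]],"dr":[[0,0,0],[0,0,0],[0,0,0]]}'
python3 -c "
from h import *
c=snap('wrist','wrist3')"
```

```text
time: 3.68
tcp_pos: [0.5456, -0.0204, 0.0383]
orientation: [0.665, 0.747, -0.001, -0.001]
wrist_force: [-7.7, -2.8, 0.3]
opening: 0.678
finger_force: 30.0
time: 4.05
tcp_pos: [0.5454, -0.0187, 0.0384]
orientation: [0.665, 0.747, -0.002, 0.001]
wrist_force: [-5.1, -20.9, -2.4]
opening: 0.679
finger_force: 30.1
```

View pics/wrist3.png

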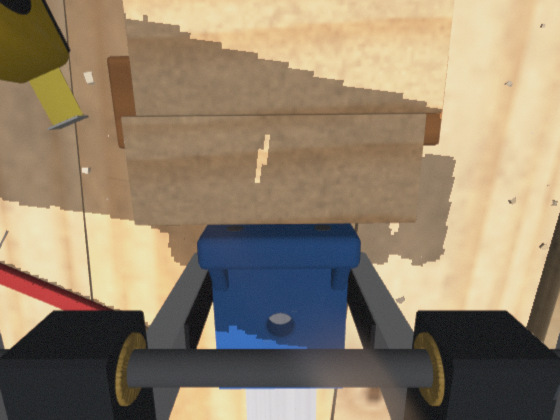

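The boards are closed up tight: the gap is gone, the force is 20 N, and the stop travelled 66 mm, as predicted from the pad. From the bar hole spacing, the first hole lies about 31.5 mm back.

```bash
python3 -m handwheel '{"claw":[0.06,0.06,0.06,0.06,0.06,0.06,0.06,0.06],"travel":[[0,0,0],[0,0,0],[-0.0055,0,0],[-0.007,0,0],[-0.007,0,0],[-0.007,0,0],[-0.007,0,0],[0,0,0]],"dr":[[0,0,0],[0,0,0],[0,0,0],[0,0,0],[0,0,0],[0,0,0],[0,0,0],[0,0,0]]}'
python3 -m handwheel '{"claw":[0.094,0.094,0.094,0.094,0.094,0.094,0.094],"travel":[[0,0,0],[0,0,0],[0,0,0],[0,0,-0.06],[0,0,-0.06],[-0.03,0,0],[0,0,0]],"dr":[[0,0,0],[0,0,0],[0,0,0],[0,0,0],[0,0,0],[0,0,0],[0,0,0]]}'
python3 -c "
from h import *
c=snap('wrist','wrist4')"
```

```text
time: 5.1
tcp_pos: [0.5493, -0.05, 0.0383]
orientation: [0.665, 0.747, -0.0, -0.0]
wrist_force: [-5.6, -3.5, -1.3]
opening: 0.676
finger_force: 30.1
time: 5.98
tcp_pos: [0.5534, -0.0807, 0.1589]
orientation: [0.666, 0.746, 0.0, 0.001]
wrist_force: [0.4, 0.7, -0.6]
opening: 1.003
finger_force: 0.0
```

View pics/wrist4.png

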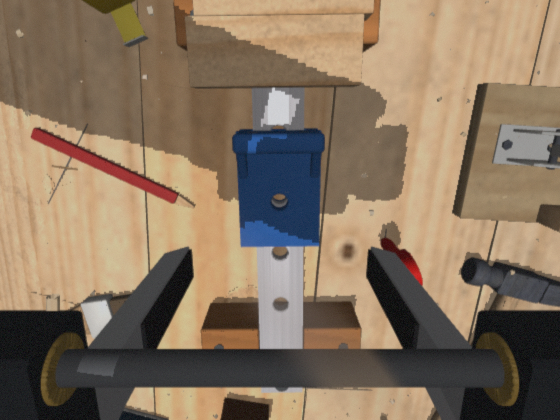

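```bash
python3 -m handwheel '{"claw":[0.094,0.094,0.094,0.094,0.094,0.094],"travel":[[-0.05,0,0],[-0.06,0,0],[-0.06,-0.02,0],[-0.06,-0.02,0],[-0.038,0,0],[0,0,0]],"dr":[[0,0,0],[0,0,0],[0,0,0],[0,0,0],[0,0,0],[0,0,0]]}'
python3 -c "
from h import *
c=snap('wrist','wrist5');print(arm.get_obs()['tcp_pos'])
a=onz('wrist4',279.5,200,.064);b=onz('wrist4',280,252,.05);d=onz('wrist4',281,304,.05);print(a,b,d,np.linalg.norm((a-b)[:2]),np.linalg.norm((d-b)[:2]))"
```

```text
time: 6.78
tcp_pos: [0.544, -0.3504, 0.1572]
orientation: [0.666, 0.746, -0.0, -0.001]
wrist_force: [-0.4, 0.1, 0.5]
opening: 1.0
finger_force: 0.0
[ 0.54432899 -0.34885568  0.15731499]
[ 0.55267377 -0.07085583  0.064     ] [ 0.55864246 -0.12025623  0.05      ] [ 0.5651537  -0.17019042  0.05      ] 0.04975966516942366 0.05035692392862729
```

View pics/wrist5.png

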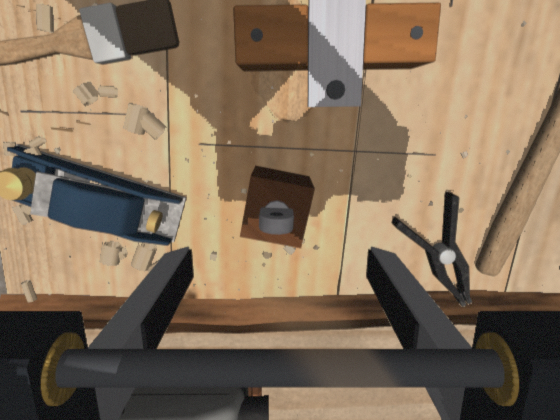

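The pin is seen from above in its block at about (276,217). Its tab is wide along image columns, so the tool needs a quarter turn. The stop's hole is 49.8 mm ahead of the visible bar hole, so it lies over the hidden one.

Run:
```python
from h import *
im=np.load('pics/wrist5.npz')['im']; hsv=cv2.cvtColor(im,cv2.COLOR_RGB2HSV)
S=hsv[192:246,240:318,1]; V=hsv[192:246,240:318,2]
for r in range(0,54,1): print(192+r,''.join('#' if S[r,c]<60 and V[r,c]>100 else '+' if S[r,c]<60 and V[r,c]>55 else 'o' if S[r,c]<60 else '.' for c in range(78)))
print(tri(('scene0',320+152/3.33,240+95/3.33),('side0',265+157/3.33,140+64/3.33),('wrist5',276,212)))
for u,v,z in [(276,212,.092),(254,166,.056),(313,184,.056),(302,249,.056),(241,235,.056)]: print(onz('wrist5',u,v,z).round(4))
```

```text
192 ..............................................................................
193 ..............................................................................
194 ..............................................................................
195 ..............................................................................
196 ..............................................................................
197 ..............................................................................
198 ..............................................................................
199 ..............................................................................
200 ....................................++........................................
201 ...............................++++++++++.....................................
202 .............................++++++####+++++..................................
203 ............................++############+++.................................
204 ...........................++###############++................................
205 .................
[... 2849 characters left out ...]
..................................
240 ..............................................................................
241 ..............................................................................
242 ..............................................................................
243 ..............................................................................
244 ..............................................................................
245 ..............................................................................
[ 0.54193104 -0.34653991  0.09247568]
[ 0.5409 -0.342   0.092 ]
[ 0.5204 -0.3169  0.056 ]
[ 0.5683 -0.326   0.056 ]
[ 0.5667 -0.3819  0.056 ]
[ 0.5149 -0.3751  0.056 ]
```

```bash
python3 -m handwheel '{"claw":[0.094,0.094,0.094,0.094,0.094,0.094,0.094,0.094],"travel":[[0,0,0],[0,0,0],[0,0,0],[0,0,0],[0,0,0],[0,0,0],[0,0,0],[0,0,0]],"dr":[[0,0,0.18],[0,0,0.18],[0,0,0.18],[0,0,0.18],[0,0,0.18],[0,0,0.18],[0,0,0.18],[0,0,0.18]]}'
python3 -m handwheel '{"claw":[0.06,0.06,0.06],"travel":[[0,0,0],[0,0,0],[0,0,0]],"dr":[[0,0,0.131],[0,0,0],[0,0,0]]}'
python3 - <<'E'
from h import *
print(onz('wrist5',276.5,225.5,.092))
c=snap('wrist','wrist6'); o=arm.get_obs(); print(o['tcp_pos'],o['qpos'],o['wrist_force'])
from scipy.spatial.transform import Rotation as R
print(R.from_quat(o['orientation']).as_matrix().round(3))
im=c['frame']; hsv=cv2.cvtColor(im,cv2.COLOR_RGB2HSV)
# predicted pixel of pin top
P=np.linalg.inv(c['pose'])@np.array([.541,-.352,.092,1]); d=np.load('pics/wrist6.npz'); u,v=d['f']*P[0]/P[2]+d['cx'],d['f']*P[1]/P[2]+d['cy']; print(u,v)
u,v=int(u),int(v)
S=hsv[v-36:v+20,u-35:u+36,1]; V=hsv[v-36:v+20,u-35:u+36,2]; print(u-35)
for r in range(56): print(v-36+r,''.join('#' if S[r,k]<60 and V[r,k]>100 else '+' if S[r,k]<60 and V[r,k]>55 else 'o' if S[r,k]<60 else '.' for k in range(71)))
E
```

```text
time: 7.82
tcp_pos: [0.545, -0.347, 0.1582]
orientation: [0.993, 0.121, -0.0, -0.0]
wrist_force: [0.4, -0.1, -0.8]
opening: 1.002
finger_force: 0.0
time: 8.2
tcp_pos: [0.5447, -0.3481, 0.1584]
orientation: [0.998, 0.059, -0.0, -0.0]
wrist_force: [0.1, 0.2, -0.2]
opening: 0.715
finger_force: 0.0
[ 0.54228879 -0.3519088   0.092     ]
[ 0.54465656 -0.34834117  0.15841256] [-6.25671433e-01  5.53590902e-01  1.27347746e+00  7.11978870e-05
  1.31472348e+00  8.27157577e-01] [-0.36852397  0.52328625  0.19476142]
[[ 0.993  0.118 -0.   ]
 [ 0.118 -0.993  0.   ]
 [-0.    -0.    -1.   ]]
283.18882875298834 230.33007408964426
248
194 .......................................................................
195 .......................................................................
196 .......................................................................
197 .......................................................................
198 .......................................................................
199 .......................................................................
200 ................
[... 3079 characters left out ...]
................
241 .................................++#++######...........................
242 .......................................................................
243 .......................................................................
244 .......................................................................
245 .......................................................................
246 .......................................................................
247 .......................................................................
248 .......................................................................
249 .......................................................................
```

```bash
python3 -m handwheel '{"claw":[0.05,0.05,0.05,0.05,0.0,0.0,0.0,0.0],"travel":[[-0.0023,0.0034,0.02],[0,0,0.045],[0,0,0.029],[0,0,0],[0,0,0],[0,0,0],[0,0,0],[0,0,0]],"dr":[[0,0,0],[0,0,0],[0,0,0],[0,0,0],[0,0,0],[0,0,0],[0,0,0],[0,0,0]]}'
python3 -m handwheel '{"claw":[0.0,0.0,0.0],"travel":[[0,0,0],[0,0,0],[0,0,0]],"dr":[[0,0,0],[0,0,0],[0,0,0]]}'
```

```text
time: 9.25
tcp_pos: [0.5427, -0.3527, 0.0649]
orientation: [0.998, 0.057, 0.0, 0.0]
wrist_force: [0.0, 1.0, 0.7]
opening: 0.141
finger_force: 0.3
time: 9.62
tcp_pos: [0.5427, -0.3527, 0.0648]
orientation: [0.998, 0.057, 0.0, 0.0]
wrist_force: [-1.1, 0.8, 6.0]
opening: 0.126
finger_force: 30.0
```

```bash
python3 -m handwheel '{"claw":[0,0,0,0,0,0],"travel":[[0,0,-0.02],[0,0,-0.03],[0,0,-0.035],[0.01,-0.05,0],[0.01,-0.06,0],[0,0,0]],"dr":[[0,0,0],[0,0,0],[0,0,0],[0,0,0],[0,0,0],[0,0,0]]}'
python3 -m handwheel '{"claw":[0,0,0,0,0,0],"travel":[[0.01,-0.06,0],[0.012,-0.06,0],[0,-0.035,0],[0,-0.014,0.01],[0,0,0],[0,0,0]],"dr":[[0,0,0],[0,0,0],[0,0,0],[0,0,0],[0,0,0],[0,0,0]]}'
python3 - <<'E'
from h import *
c=snap('wrist','wrist7'); o=arm.get_obs(); print(o['tcp_pos'],o['orientation'],o['opening'],o['wrist_force'])
c=snap('scene','scene7');c2=snap('side','side7')
o=np.zeros((600,800,3),np.uint8)
o[:420,:480]=cv2.imread('pics/wrist7.png')[:,40:520]
d=np.load('pics/scene7.npz')
def proj(t,p):
    d=np.load(f'pics/{t}.npz');q=np.linalg.inv(d['pose'])@np.r_[p,1];return int(d['f']*q[0]/q[2]+d['cx']),int(d['f']*q[1]/q[2]+d['cy'])
for t,y in (('scene7',0),('side7',300)):
    u,v=proj(t,[.5527,-.0707,.08]); print(t,u-40,v-40); o[y:y+300,490:790]=cv2.resize(cv2.imread(f'pics/{t}.png')[v-40:v+40,u-40:u+40],(300,300),interpolation=2)
cv2.imwrite('pics/crop7.png',o)
E
```

```text
time: 10.38
tcp_pos: [0.5504, -0.2379, 0.1509]
orientation: [0.998, 0.059, 0.0, 0.0]
wrist_force: [-0.7, -0.7, -0.8]
opening: 0.126
finger_force: 30.0
time: 11.12
tcp_pos: [0.5525, -0.072, 0.1395]
orientation: [0.998, 0.057, -0.0, 0.0]
wrist_force: [-0.3, -0.1, -0.5]
opening: 0.125
finger_force: 30.0
[ 0.55251783 -0.07202401  0.13958037] [9.98393643e-01 5.66579104e-02 6.67087958e-05 1.02916374e-04] 0.12403432585239439 [ 0.52567001 -0.06126609 -0.80303198]
scene7 250 167
side7 256 170
```

View pics/crop7.png

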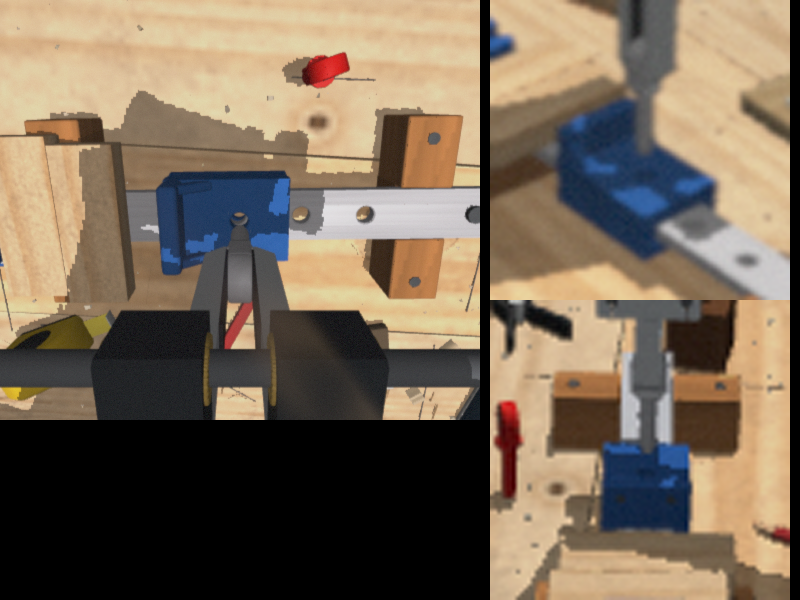

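The pin hangs straight above the stop's hole. In the wrist picture the hole is at about (279,215) and the shank at column 280. The boards are closed up to each other and flat.

```bash
python3 - <<'E'
from h import *
print(onz('wrist7',279.3,216,.064))
im=np.load('pics/wrist7.npz')['im'][205:255,262:300]; hsv=cv2.cvtColor(im,cv2.COLOR_RGB2HSV)
for r in range(50): print(205+r,' '.join('%3d%s'%(hsv[r,c,2],'b' if hsv[r,c,1]>120 else '.') for c in range(4,32,2)))
E
python3 -m handwheel '{"claw":[0,0,0],"travel":[[0,-0.001,0.008],[0,0,0.007],[0,0,0]],"dr":[[0,0,0],[0,0,0],[0,0,0]]}'
```

```text
[ 0.55645826 -0.07224467  0.064     ]
205 101b  99b  96b  98b  99b  98b 100b  96b  96b  96b 100b  99b 100b 100b
206  97b  98b  96b  99b  99b  98b  96b  98b  96b  95b  98b  99b 100b  98b
207  99b  96b  98b 100b 101b  97b  97b  98b  99b  97b  95b  98b 100b 100b
208 100b  97b  99b  98b  98b  98b 100b  97b  95b  96b  98b  98b  97b 101b
209  97b  97b  96b 101b  99b 100b  96b  95b  95b  96b  97b  99b 101b  97b
210  97b  96b  97b  98b  97b  97b 100b  97b  94b  97b  96b  99b  98b  99b
211  97b 100b  97b 101b  98b  97b  89b  91b  92b  99b 100b 100b 102b 102b
212  99b 100b  97b  96b  93b  85.  85.  88.  89.  93b  97b 100b 101b  99b
213  96b  98b  99b  92b  86. 107. 137. 137.  99.  84.  95b  99b  99b  99b
214  96b  98b  99b  81b  83. 136. 143. 144. 136.  80.  86b 100b 101b  99b
215  95b  95b  94b  74b  70. 121. 133. 134. 114.  67.  86.  96b 101b  99b
216  96b  99b  90b  73b  61b  70.  99.  98.  67.  67.  90.  97b  98b 104b
217  97b  96b  85b  90b  70b  61b  64.  62.  63b  66.  97.  91b 100b  98b
218  98b  94b  81b  93b  83b  73b  67b  69b  66.  70. 104.  87b 100b 100b
219  97b  95b  72b  82.  8
[... 2091 characters left out ...]
75.  76.  75.  75.  71.  86.
248  73.  87.  75.  78.  76.  77.  75.  71.  72.  71.  74.  71.  70.  89.
249  55.  74.  74.  77.  74.  76.  73.  73.  75.  71.  73.  74.  67.  66.
250  47.  60.  74.  76.  76.  73.  78.  76.  75.  76.  74.  71.  68.  31.
251  44.  59.  77.  75.  77.  74.  77.  75.  75.  77.  73.  73.  68.  29.
252  39.  67.  78.  80.  79.  82.  82.  83.  78.  80.  81.  80.  71.  31.
253  38.  72.  88.  88.  88.  88.  87.  85.  85.  88.  86.  84.  80.  37.
254  39.  73.  84.  79.  83.  80.  79.  81.  78.  78.  80.  82.  86.  37.
time: 11.65
tcp_pos: [0.5519, -0.0697, 0.1236]
orientation: [0.998, 0.057, -0.001, -0.0]
wrist_force: [-0.7, 0.6, -0.8]
opening: 0.126
finger_force: 30.0
```

```bash
python3 -m handwheel '{"claw":[0,0,0,0,0],"travel":[[0.001,0.001,0],[0,0,0.002],[0,0,0.002],[0,0,0.002],[0,0,0]],"dr":[[0,0,0],[0,0,0],[0,0,0],[0,0,0],[0,0,0]]}'
```

```text
time: 12.28
tcp_pos: [0.5532, -0.0706, 0.1183]
orientation: [0.998, 0.057, -0.0, -0.0]
wrist_force: [-0.0, 0.2, -0.1]
opening: 0.128
finger_force: 30.0
```

```bash
python3 -m handwheel '{"claw":[0,0,0,0],"travel":[[0,0,0.002],[0,0,0.002],[0,0,0.001],[0,0,0]],"dr":[[0,0,0],[0,0,0],[0,0,0],[0,0,0]]}'
python3 -m handwheel '{"claw":[0,0,0,0],"travel":[[0,0,0.002],[0,0,0.002],[0,0,0.001],[0,0,0]],"dr":[[0,0,0],[0,0,0],[0,0,0],[0,0,0]]}'
```

```text
time: 12.78
tcp_pos: [0.5533, -0.0706, 0.1133]
orientation: [0.998, 0.057, -0.0, 0.0]
wrist_force: [-0.2, -0.7, -1.8]
opening: 0.122
finger_force: 30.0
time: 13.28
tcp_pos: [0.5533, -0.0707, 0.1083]
orientation: [0.998, 0.057, -0.0, 0.0]
wrist_force: [0.1, -1.7, -1.5]
opening: 0.126
finger_force: 30.0
```

```bash
python3 -m handwheel '{"claw":[0,0,0,0],"travel":[[0,0,0.001],[0,0,0.001],[0,0,0.001],[0,0,0]],"dr":[[0,0,0],[0,0,0],[0,0,0],[0,0,0]]}'
python3 -m handwheel '{"claw":[0,0,0,0],"travel":[[0,0,0.001],[0,0,0.001],[0,0,0],[0,0,0]],"dr":[[0,0,0],[0,0,0],[0,0,0],[0,0,0]]}'
```

```text
time: 13.78
tcp_pos: [0.5533, -0.0706, 0.1054]
orientation: [0.998, 0.057, -0.0, 0.0]
wrist_force: [-1.4, -2.4, -0.9]
opening: 0.126
finger_force: 30.0
time: 14.28
tcp_pos: [0.5533, -0.0706, 0.1033]
orientation: [0.998, 0.057, -0.0, -0.0]
wrist_force: [-0.1, -2.8, -0.5]
opening: 0.128
finger_force: 30.0
```

The pin has entered the bar hole: its tip is at about 46 mm with no upward force. I keep lowering it gently.

```bash
python3 -m handwheel '{"claw":[0,0,0,0],"travel":[[0,0,0.0015],[0,0,0.0015],[0,0,0.001],[0,0,0]],"dr":[[0,0,0],[0,0,0],[0,0,0],[0,0,0]]}'
python3 -m handwheel '{"claw":[0,0,0,0],"travel":[[0,0,0.0015],[0,0,0.0015],[0,0,0.001],[0,0,0]],"dr":[[0,0,0],[0,0,0],[0,0,0],[0,0,0]]}'
```

```text
time: 14.78
tcp_pos: [0.5533, -0.0706, 0.0993]
orientation: [0.998, 0.057, -0.0, -0.0]
wrist_force: [0.5, -3.1, -1.9]
opening: 0.127
finger_force: 30.0
time: 15.28
tcp_pos: [0.5533, -0.0705, 0.0953]
orientation: [0.998, 0.057, -0.0, -0.0]
wrist_force: [-0.3, -1.7, -1.5]
opening: 0.124
finger_force: 30.0
```

```bash
python3 -m handwheel '{"claw":[0,0,0,0,0],"travel":[[0,0,0.0015],[0,0,0.0015],[0,0,0.0015],[0,0,0.0015],[0,0,0]],"dr":[[0,0,0],[0,0,0],[0,0,0],[0,0,0],[0,0,0]]}'
python3 -m handwheel '{"claw":[0,0,0,0,0,0],"travel":[[0,0,0.002],[0,0,0.002],[0,0,0.002],[0,0,0.002],[0,0,0.002],[0,0,0]],"dr":[[0,0,0],[0,0,0],[0,0,0],[0,0,0],[0,0,0],[0,0,0]]}'
```

```text
time: 15.9
tcp_pos: [0.5533, -0.0706, 0.0892]
orientation: [0.998, 0.057, -0.0, -0.0]
wrist_force: [0.5, -2.2, -1.2]
opening: 0.127
finger_force: 30.0
time: 16.65
tcp_pos: [0.5533, -0.0706, 0.0792]
orientation: [0.998, 0.057, -0.0, -0.0]
wrist_force: [0.8, -2.6, -2.9]
opening: 0.126
finger_force: 30.0
```

```bash
python3 -m handwheel '{"claw":[0,0,0,0,0],"travel":[[0,0,0.002],[0,0,0.0015],[0,0,0.001],[0,0,0.001],[0,0,0]],"dr":[[0,0,0],[0,0,0],[0,0,0],[0,0,0],[0,0,0]]}'
python3 -m handwheel '{"claw":[0,0,0,0],"travel":[[0,0,0.0005],[0,0,0.0005],[0,0,0],[0,0,0]],"dr":[[0,0,0],[0,0,0],[0,0,0],[0,0,0]]}'
```

```text
time: 17.27
tcp_pos: [0.5533, -0.0706, 0.0738]
orientation: [0.998, 0.057, -0.0, -0.0]
wrist_force: [0.4, -2.9, -1.5]
opening: 0.127
finger_force: 30.0
time: 17.77
tcp_pos: [0.5533, -0.0706, 0.0729]
orientation: [0.998, 0.057, -0.0, -0.0]
wrist_force: [0.6, -2.3, 0.4]
opening: 0.126
finger_force: 30.0
```

The collar is on the ear to within a millimetre. I let go, raise the arm and check.

```bash
python3 -m handwheel '{"claw":[0.035,0.035,0.035,0.035,0.035,0.035,0.035],"travel":[[0,0,0],[0,0,0],[0,0,0],[0,0,-0.03],[0,0,-0.05],[-0.05,0,0],[0,0,0]],"dr":[[0,0,0],[0,0,0],[0,0,0],[0,0,0],[0,0,0],[0,0,0],[0,0,0]]}'
python3 - <<'E'
from h import *
def proj(t,p):
    d=np.load(f'pics/{t}.npz');q=np.linalg.inv(d['pose'])@np.r_[p,1];return d['f']*q[0]/q[2]+d['cx'],d['f']*q[1]/q[2]+d['cy']
for n in('scene','side','wrist'):
    snap(n,n+'9')
u,v=proj('wrist9',[.5533,-.0706,.1]); print('expect tab top',u,v,'collar',proj('wrist9',[.5533,-.0706,.068]))
im=np.load('pics/wrist9.npz')['im'];hsv=cv2.cvtColor(im,cv2.COLOR_RGB2HSV);u,v=int(u),int(v)
a=hsv[max(v-40,0):v+32,u-32:u+32]
print(max(v-40,0),u-32)
for r in range(0,a.shape[0],2): print(''.join('b' if p[1]>110 and 95<p[0]<130 else '#' if p[1]<70 else '.' for p in a[r]))
E
```

```text
time: 18.65
tcp_pos: [0.5016, -0.0763, 0.1532]
orientation: [0.998, 0.057, -0.0, -0.0]
wrist_force: [0.6, -0.1, -0.2]
opening: 0.37
finger_force: 0.0
expect tab top 277.97322157755224 158.15292799307898 collar (np.float64(278.1428935662155), np.float64(152.3653098686387))
118 245
bbbbbbbbbbbbbbbbbbbbbbbbbbbbbbbbbbbbbbbbbbbbbbbbbbbbbbbbbbbbbbbb
bbbbbbbbbbbbbbbbbbbbbbbbbbbbbbbbbbbbbbbbbbbbbbbbbbbbbbbbbbbbbbbb
bbbbbbbbbbbbbbbbbbbbbbbbbbbbbbbbbbbbbbbbbbbbbbbbbbbbbbbbbbbbbbbb
bbbbbbbbbbbbbbbbbbbbbbbbbbbbbbbbbbbbbbbbbbbbbbbbbbbbbbbbbbbbbbbb
bbbbbbbbbbbbbbbbbbbbbbbbbbbbbbbbbbbbbbbbbbbbbbbbbbbbbbbbbbbbbbbb
bbbbbbbbbbbbbbbbbbbbbbbbbbbbbbbbbbbbbbbbbbbbbbbbbbbbbbbbbbbbbbbb
bbbbbbbbbbbbbbbbbbbbbbbbbbbbbbbbbbbbbbbbbbbbbbbbbbbbbbbbbbbbbbbb
bbbbbbbbbbbbbbbbbbbbbbbbbbbbbbbbbbbbbbbbbbbbbbbbbbbbbbbbbbbbbbbb
bbbbbbbbbbbbbbbbbbbbbbbbbbbbbbbbbbbbbbbbbbbbbbbbbbbbbbbbbbbbbbbb
bbbbbbbbbbbbbbbbbbbbbbbbbbb..############.bbbbbbbbbbbbbbbbbbbbbb
bbbbbbbbbbbbbbbbbbbbbbbbbb#################bbbbbbbbbbbbbbbbbbbbb
bbbbbbbbbbbbbbbbbbbbbbbbbb#################.bbbbbbbbbbbbbbbbbbbb
bbbbbbbbbbbbbbbbbbbbbbbb.##############
[... 820 characters left out ...]
bbbbbbbbbbb.##################bbbbbbbbbbbbbbbbbbbb
bbbbbbbbbbbbbbbbbbbbbbbbbb##################bbbbbbbbbbbbbbbbbbbb
bbbbbbbbbbbbbbbbbbbbbbbbbb##################bbbbbbbbbbbbbbbbbbbb
bbbbbbbbbbbbbbbbbbbbbbbbbb#################.bbbbbbbbbbbbbbbbbbbb
bbbbbbbbbbbbbbbbbbbbbbbbbbbbb.b.bb.bb.b...bbbbbbbbbbbbbbbbbbbbbb
bbbbbbbbbbbbbbbbbbbbbbbbbbbbbbbbbbbbbbbbbbbbbbbbbbbbbbbbbbbbbbbb
bbbbbbbbbbbbbbbbbbbbbbbbbbbbbbbbbbbbbbbbbbbbbbbbbbbbbbbbbbbbbbbb
bbbbbbbbbbbbbbbbbbbbbbbbbbbbbbbbbbbbbbbbbbbbbbbbbbbbbbbbbbbbbbbb
bbbbbbbbbbbbbbbbbbbbbbbbbbbbbbbbbbbbbbbbbbbbbbbbbbbbbbbbbbbbbbbb
bbbbbbbbbbbbbbbbbbbbbbbbbbbbbbbbbbbbbbbbbbbbbbbbbbbbbbbbbbbbbbbb
bbbbbbbbbbbbbbbbbbbbbbbbbbbbbbbbbbbbbbbbbbbbbbbbbbbbbbbbbbbbbbbb
```

```bash
python3 -c "
from cell import arm
print(arm.finish_job())"
```

```text
the job is handed in; nothing more can be done
None
```

The job is handed in: the boards are closed up tight and the stop is drawn back about 31.5 mm to the first hole. The steel pin is home with its collar on the ear and let go; no pass/fail result came back.

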